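Fit the lathe brake's return spring

ROBOT

A 6-joint arm with a two-finger parallel gripper is mounted at the origin on the work surface. World frame = base frame: x ahead of the robot, y to its left, z up, the work surface at z = 0. Lengths are in m, angles in rad, forces in N, time in s.
With the tool pointing down it reaches from about 0.25 to 0.775 m from the base axis. Payload 4 kg.
Tool frame: the origin (TCP) lies midway between the tips of the shut fingers; the grasp point (between the pads) lies 19 mm behind it; z points along the fingers, y is the line along which they close (so a half turn about z gives the same grasp; the last joint's range is limited). The gripper opens to 85 mm and grips with 20 to 120 N. Pads are 22 mm wide; open, the fingers measure 114 mm over their backs; the gripper's body (76 mm by 85 mm) begins 54 mm behind the grasp point. The pads swing forward as they close: fully open they stand 13 mm farther back than shut.
Start: joints at [-1.308, 0.087, 1.371, -0, 1.684, -0.103], TCP at [0.197, -0.514, 0.231] pointing down, gripper open.
Joint ranges: [-3.1, 3.1], [-0.76, 2.03], [0.27, 2.55], [-1.08, 4.22], [0.17, 2.65], [-2.57, 2.57]. Speed limits (rad/s): [2.79, 2.79, 3.14, 3.14, 3.14, 3.14].

INTERFACE

Orientations are given as a unit quaternion [x, y, z, w].
In Python, from plant import state, cams, env gives the robot as it stands. The module is installed in compiled form; this text tells all that it offers.
- The arm moves only by the tool carry_out, never from a script. Its argument "targets" is text: rows parted by semicolons, each of 6 numbers parted by spaces: the shift along the world's x, y, z in mm, then the turn, a rotation vector about the world's x, y, z in rad. In form: x y z wx wy wz; .... A call has 1 to 12 rows; each row is the pose to reach, as a shift and turn from the pose commanded when the call began; what a row does not reach only later rows make up. A row lasts 1/8 s, in which the tool goes at most 62.5 mm and 10.7 degrees, less where a joint would pass 70% of its speed; a pose out of reach is approached as far as the arm can. A call with a gripper value outside its range is refused whole. "hand" is the opening, from 0 (shut) to 1 (fully open), set as the call begins (left out, the last holds). The fingers move at their own pace and stop on an object; "newtons" is the grip in N (left out, the last holds). Time passes only in rows, so rows that repeat a pose let the fingers close. It gives the time, the measured TCP pose, the force, the opening and the grip force at its end, in the units of the state.
- state(): the state, without advancing time (a new reading comes with each control period).
- cams.get_image(name): name is "side" or "top"; returns the picture (420x560x3 uint8, red, green, blue); there is no depth.
- cams.camera_info(name): a dict with "camera_matrix" (3x3 intrinsics, pixels), "dist" ([k1, k2, p1, p2, k3] as OpenCV has them; the pictures are not rectified), "T" (4x4, takes a point from camera to world coordinates). Camera axes: x right, y down, z forward; pixel columns grow to the right and rows downward; lengths in m; the calibration is good to about 2 mm. A picture is of the moment at which its call begins. camera_info takes no time and is no camera call.
- env.sign_off(): hands the job in; it is judged then, once.
The state is a dict: "time": time; "joints": joint angles; "joint_vel": joint speeds; "joint_efforts": joint torques, N m; "tcp_pos": TCP position; "tool_rot": TCP orientation; "wrist_force": force on the tool from outside, world axes, zero at the start; "wrist_torque": the same for the moment, N m; "finger_gap": opening from 0.0 (shut) to 1.0 (fully open); "grip_force": force on a finger pad.
Only numpy, scipy, OpenCV 4.12 (cv2) and the standard library are available. Lean on these libraries where they do the work, as an engineer would, in place of code of your own. Each camera call takes 0.05 s, during which the arm holds its last target. There are 200 camera calls.

TASK

Take the return spring off its wooden rest and put its hook all the way down into the hole of the steel shoe on the green brake bracket, with the spring still slack; the shoe has been clamped somewhere along its slot, so feel for the hole with a light touch. Then pull the spring by its yellow end and drop its eye over the brass post under the post's head, without overstretching the spring, and let go. Leave the other things on the bench where they are.

Things in the scene. Friction and masses are not known exactly. Their poses are not given: they have to be found in the camera images.
- bracket: Brake bracket, fixed. Green base plate 270 x 124 x 12 mm, origin at the centre of its underside, x along its length, z up. Steel shoe with the hole at x = -91 mm; brass post at x = +91 mm on a green boss (x = 70 to 105 mm, 26 mm wide). Tops of shoe and boss are 50 mm above the origin; between them only the base plate and a flat link at y = 32 mm (20 mm high).
- slot_mid (a point): Middle of the shoe's slot at the level of the shoe's top (bracket x = -91, y = 0, z = 50 mm), axes as the bracket's. The shoe (22 mm in x, 72 mm in y, 24 mm high) is clamped in the slot (holds about 80 N); its one upright through hole, 10 mm wide, in the shoe's middle, lies at this x but anywhere from y = -15 to +15 mm: this point does not tell where.
- post (a point): Foot of the brass post, on its axis, on the boss's top face. Axes as the bracket's. Neck 7 mm thick and 7 mm high, then a head 11 mm wide, its tapered top 12 mm above this point.
- spring: Tension spring, loose, about 180 g, 180 mm long, level on its rest, both ends overhanging. Origin where the hook pin leaves its strap; x along the spring to the eye, z up. Pin 6 mm thick, flat end, 20 mm straight down; over 16 N on its end harms it. Strap 8 mm wide, 5 mm high (x = -7 to 24 mm); its underside (z = 0) sits on the shoe when home. Coils 18 mm thick. It does not bend: both ends stay in line.
- red_grip (a point): Red grip block at the hook end, 28 mm long, 12 mm wide, 24 mm high; this point is the middle of its underside, 38 mm along x from the spring's origin. Axes as the spring's.
- yellow_grip (a point): Yellow grip block at the eye end, same size as the red; this point is the middle of its underside, 122 mm plus the stretch from the spring's origin and 38 mm short of the eye's centre. Axes as the spring's.
- hook_tip (a point): Lowest point of the hook pin, 20 mm below the spring's origin. Axes as the spring's.
- eye (a point): Centre of the steel eye (flat ring, 15 mm inside, 23 mm outside, 5 mm high) at the level of its underside; 160 mm along x from the spring's origin plus the stretch, 38 mm beyond the middle of the yellow block. Axes as the spring's.
- stretch (a joint): How far the spring is stretched (m), 0 when slack. Pull needed: 3.6 N to start plus 0.45 N per mm. About 20 mm is needed to bring the eye over the post, about 16 mm remains when seated; beyond 30 mm the spring is spoilt.
- spring_rest: Wooden spring rest, 40 x 60 mm and 53 mm high, does not move. Origin at the centre of its underside, x along the spring. The middle coils lie on its top, 45 mm high, between two low ribs.
- gouge: Bystander: bowl gouge, 360 mm long with a dark turned wooden handle, lying on the bench. Origin in or under it.
- skew: Bystander: skew chisel, 350 mm long with a pale wooden handle, lying on the bench. Origin in or under it.
- bowl: Bystander: small turned wooden bowl, 100 mm across, 50 mm high. Origin in or under it.
- wax: Bystander: amber glass jar of wax with a steel lid, 60 mm across, 60 mm high. Origin in or under it.
- faceplate: Bystander: dark steel faceplate ring, 72 mm across, 14 mm thick, lying flat. Origin in or under it.
- wrench: Bystander: steel wrench lying on the bench. Origin in or under it.
- blank: Bystander: round turning blank of dark wood, 50 mm across, 65 mm high, standing. Origin in or under it.
There are look-alikes about, which are no part of the job. Of the things shaped like the spring, the bare steel one is meant.

How it is judged:
By the outcome, as a careful person would: the job done as asked, in the order asked, and still so for the second after the job is handed in, with the robot touching nothing.
It also fails if it takes over 64 s, if anything falls off the work surface, if the arm or the gripper's body presses on something with over 40 N, if the wrist force passes 120 N, or if a joint passes its speed limit or range.

## Working session

There is one attempt and no reset: what is moved stays moved. The work goes in short steps, Python scripts to look and compute and a tool call to move; the robot and the scene stay as the last step left them, time stands still between calls to the robot, and variables do not carry over. Pictures are saved under pics/ and viewed, at most 10 in all, crops included, and the job is handed in when it is done.

Besides the shell and the picture viewer there is one more tool, called after ">>>" by a JSON object that holds its "op" and its "data", one argument or row to a line. carry_out: Moves the arm, as the interface text tells. Its arguments: {"type":"object","properties":{"targets":{"type":"string"},"hand":{"type":"number"},"newtons":{"type":"number"}},"required":["targets"]}

```bash
mkdir -p pics; python3 - <<'E'
from plant import state,cams,env
import cv2
for n in("top","side"):
    cv2.imwrite(f"pics/{n}0.png",cams.get_image(n)[:,:,::-1])
    i=cams.camera_info(n);print(n,i)
print(state())
E
```

```text
top {'camera_matrix': array([[445.19364241,   0.        , 273.5501502 ],
       [  0.        , 445.19364241, 207.53291042],
       [  0.        ,   0.        ,   1.        ]]), 'dist': array([-0.08158731,  0.        ,  0.        ,  0.        ,  0.        ]), 'T': array([[ 0.00474174, -0.98169306,  0.19041075,  0.33206689],
       [-0.99997309, -0.00358907,  0.00639797, -0.10857953],
       [-0.00559744, -0.19043596, -0.98168366,  1.34556052],
       [ 0.        ,  0.        ,  0.        ,  1.        ]])}
side {'camera_matrix': array([[415.14641327,   0.        , 285.89076975],
       [  0.        , 415.14641327, 207.43218755],
       [  0.        ,   0.        ,   1.        ]]), 'dist': array([-0.11494347,  0.        ,  0.        ,  0.        ,  0.        ]), 'T': array([[-0.98728697, -0.09932026,  0.12409644,  0.41212381],
       [-0.15765087,  0.71141882, -0.68485726,  0.83562827],
       [-0.02026434, -0.69571456, -0.71803246,  1.03791894],
       [ 0.        ,  0.        ,  0.        ,  1.        ]])}
{'time': 0.1, 'joints': array([-1.30811090e+00,  8.79289969e-02,  1.37216726e+00, -1.24690139e-06,
        1.68362855e+00, -1.03091257e-01]), 'joint_vel': array([ 0.00027278,  0.00078164, -0.0038911 , -0.00050095, -0.00058001,
        0.00041654]), 'joint_efforts': array([ 2.53643440e-03, -3.53015471e+01, -3.14218819e+01,  3.91713925e-06,
        7.94153020e-03, -9.34241314e-06]), 'tcp_pos': array([ 0.19659683, -0.51315415,  0.23019748]), 'tool_rot': array([ 9.83321945e-01,  1.81870329e-01, -8.55972827e-05, -1.06263660e-03]), 'wrist_force': array([-0.20980057,  0.0496645 , -0.09758871]), 'wrist_torque': array([ 0.05345863, -0.02638475, -0.02811254]), 'grip_force': 0.0, 'finger_gap': 0.9996523142190165}
```

View pics/top0.png

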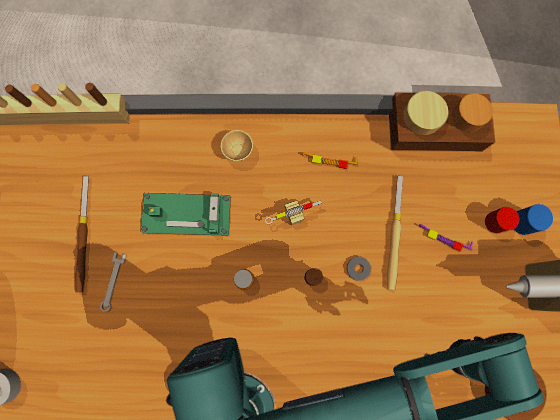

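View pics/side0.png

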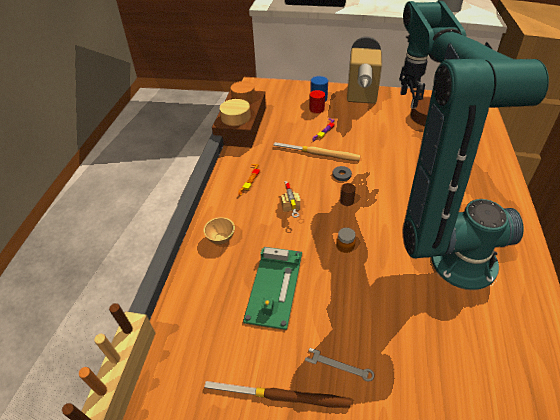

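```bash
python3 - <<'E'
import cv2,numpy as np
t=cv2.imread("pics/top0.png")[180:245,135:335];s=cv2.imread("pics/side0.png")
a=cv2.resize(t,None,fx=4,fy=4,interpolation=2)
b=cv2.resize(s[240:335,235:310],None,fx=3.5,fy=3.5,interpolation=2)
c=cv2.resize(s[172:238,270:315],None,fx=5,fy=5,interpolation=2)
o=np.zeros((600,800,3),'u1');o[:260]=a;o[260:260+b.shape[0],:b.shape[1]]=b;o[260:260+c.shape[0],400:400+c.shape[1]]=c
cv2.imwrite("pics/crop1.png",o);print(b.shape,c.shape)
E
```

```text
(332, 262, 3) (330, 225, 3)
```

View pics/crop1.png

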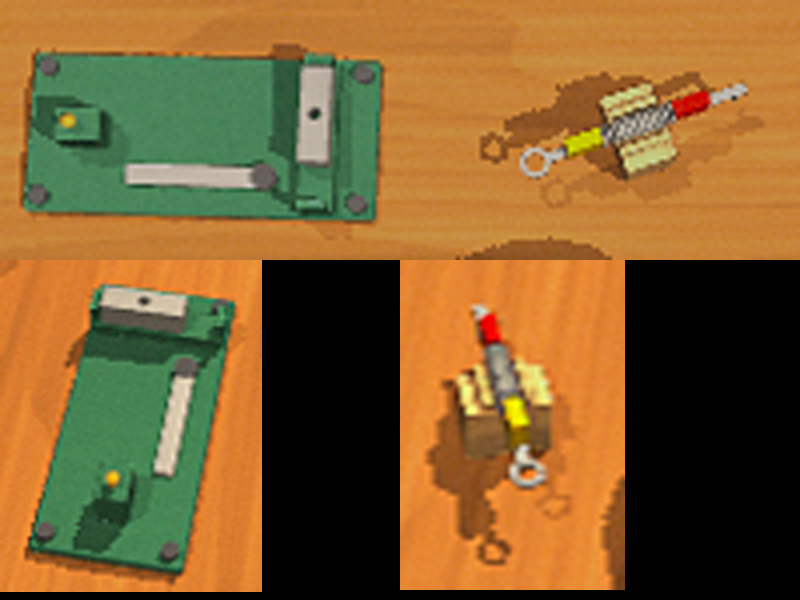

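Top crop shows the bracket with the hole at pixel (213.5,208.3), the post head at (152,210.3), and the steel spring with its eye at about (269.5,220.5) and its hook end at (321,203). The side view shows the same features.

```bash
cat >h.py <<'E'
from plant import state,cams,env
import cv2,numpy as np
def ray(n,p):
    i=cams.camera_info(n);u=cv2.undistortPoints(np.array([[p]],float),i["camera_matrix"],i["dist"])[0,0]
    return i["T"][:3,3],i["T"][:3,:3]@np.r_[u,1]
def onz(n,p,z):
    o,d=ray(n,p);return 1e3*(o+d*(z-o[2])/d[2])
def tri(a,b):
    A=np.zeros((3,3));B=np.zeros(3)
    for n,p in(("top",a),("side",b)):
        o,d=ray(n,p);d/=np.linalg.norm(d);M=np.eye(3)-np.outer(d,d);A+=M;B+=M@o
    return 1e3*np.linalg.solve(A,B)
def st():
    s=state();print(round(s["time"],2),"tcp",(1e3*s["tcp_pos"]).round(1),"q",s["tool_rot"].round(4),"F",s["wrist_force"].round(1),"M",s["wrist_torque"].round(2),"gap",round(s["finger_gap"],3),"grip",s["grip_force"])
E
python3 - <<'E'
from h import *
np.set_printoptions(suppress=True,precision=1)
T=lambda x,y:(135+x/4-.4,180+y/4-.4)
S=lambda x,y:(235+x/3.5-.4,240+(y-260)/3.5-.4)
C=lambda x,y:(270+(x-400)/5-.4,172+(y-260)/5-.4)
print("hole",onz("top",T(314,113),.05),onz("side",S(144,301),.05),tri(T(314,113),S(144,301)))
print("post",onz("top",T(68,121),.062),onz("side",S(112,478),.062),tri(T(68,121),S(112,478)))
print("corners",[onz("top",T(*p),.012) for p in((37,53),(382,62),(377,220),(23,212))])
print("corners s",[onz("side",S(*p),.012) for p in((30,550),(180,573),(232,300))])
print("eye",tri(T(538,162),C(528,467)),onz("top",T(538,162),.052),onz("side",C(528,467),.052))
print("hook",tri(T(745,91),C(477,310)),onz("top",T(745,91),.055))
print("red",tri(T(690,104),C(488,327)),"yel",tri(T(585,143),C(517,412)))
print("rest",[onz("top",T(*p),.053) for p in((598,98),(650,83),(679,163),(627,178))])
print("red",onz("top",T(690,104),.07),"yel",onz("top",T(585,143),.07))
E
```

```text
hole [581.7  79.4  50. ] [584.1  79.3  50. ] [582.9  79.5  49.9]
post [572.7 260.4  62. ] [576.4 262.6  62. ] [575.1 261.2  59.3]
corners [array([635.6, 302.2,  12. ]), array([629.2,  33.8,  12. ]), array([506.9,  34.8,  12. ]), array([511.5, 305.6,  12. ])]
corners s [array([636.2, 306.9,  12. ]), array([516.9, 308.8,  12. ]), array([513.1,  38. ,  12. ])]
eye [547.4 -87.2  48.2] [545.2 -87.2  52. ] [548.4 -84.   52. ]
hook [ 604.8 -241.8   39.9] [ 598.5 -240.1   55. ]
red [ 589.7 -198.7   64.9] yel [ 559.4 -121.7   63.2]
rest [array([ 593.2, -131.4,   53. ]), array([ 604.7, -169.9,   53. ]), array([ 544.7, -190.9,   53. ]), array([ 533.4, -152.7,   53. ])]
red [ 585.6 -198.2   70. ] yel [ 556.4 -121.6   70. ]
```

>>> {"op": "carry_out", "data": {
  "targets": "50 40 0 0 0 0.17; 100 80 0 0 0 0.34; 150 120 0 0 0 0.51; 200 160 -10 0 0 0.68; 250 200 -25 0 0 0.85; 290 233 -40 0 0 1.02; 320 257 -55 0 0 1.19; 345 277 -70 0 0 1.36; 370 297 -85 0 0 1.5; 390 313 -95 0 0 1.545; 390 313 -95 0 0 1.545; 390 313 -95 0 0 1.545",
  "hand": 1,
  "newtons": 60
}}

```text
time: 1.6
tcp_pos: [0.5862, -0.2011, 0.1362]
tool_rot: [0.578, 0.816, -0.0, -0.0]
wrist_force: [0.6, 0.3, 0.7]
finger_gap: 1.001
grip_force: 0.0
```

```bash
python3 - <<'E'
from h import *
st()
a=cv2.resize(cams.get_image("top")[170:250,250:350,::-1],None,fx=4,fy=4,interpolation=2)
b=cv2.resize(cams.get_image("side")[130:240,240:340,::-1],None,fx=4,fy=4,interpolation=2)
o=np.zeros((440,800,3),'u1');o[:320,:400]=a;o[:,400:]=b
cv2.imwrite("pics/c2.png",o);st()
E
```

```text
1.6 tcp [ 586.2 -201.1  136.2] q [ 5.776e-01  8.163e-01 -3.000e-04 -2.000e-04] F [0.6 0.3 0.7] M [-0.    0.07 -0.  ] gap 1.001 grip 0.0
1.7 tcp [ 586.3 -201.5  137. ] q [ 5.779e-01  8.161e-01 -1.000e-04  5.000e-04] F [ 0.1 -0.8  0.6] M [-0.03  0.05 -0.02] gap 0.998 grip 0.0
```

View pics/c2.png

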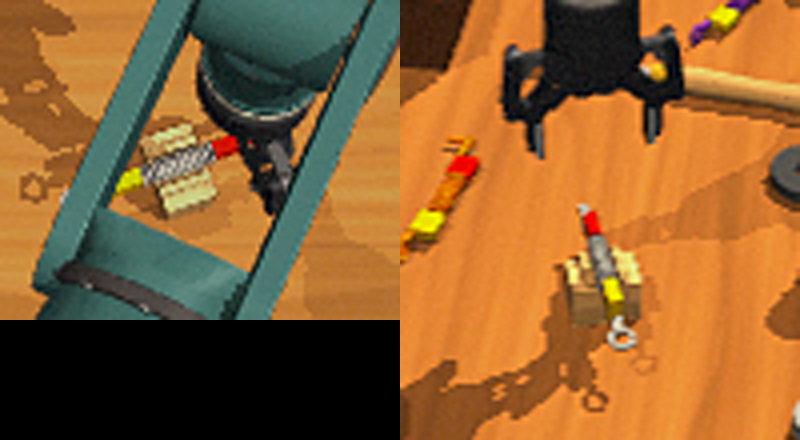

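The open fingers straddle the red block: side view shows them at about (374,169) and (402,165) in the full frame. Top view shows the spring axis aligned with the tool. Next I descend and grip.

>>> {"op": "carry_out", "data": {
  "targets": "1 2 -40 0 0 0; 1 2 -70 0 0 0; 1 2 -90 0 0 0; 1 2 -101 0 0 0; 1 2 -101 0 0 0"
}}

```text
time: 2.33
tcp_pos: [0.5875, -0.1989, 0.0352]
tool_rot: [0.577, 0.816, -0.0, -0.0]
wrist_force: [0.5, -0.0, 0.0]
finger_gap: 0.998
grip_force: 0.0
```

>>> {"op": "carry_out", "data": {
  "targets": "0 0 0 0 0 0; 0 0 0 0 0 0; 0 0 0 0 0 0; 0 0 0 0 0 0; 0 0 0 0 0 0; 0 0 0 0 0 0; 0 0 0 0 0 0",
  "hand": 0,
  "newtons": 60
}}

```text
time: 3.2
tcp_pos: [0.5879, -0.1987, 0.0358]
tool_rot: [0.577, 0.817, 0.0, 0.0]
wrist_force: [-0.7, 0.6, 3.4]
finger_gap: 0.127
grip_force: 59.6
```

>>> {"op": "carry_out", "data": {
  "targets": "0 0 10 0 0 0; 0 0 30 0 0 0; 0 0 60 0 0 0; 0 0 60 0 0 0; 0 0 60 0 0 0"
}}

```text
time: 3.82
tcp_pos: [0.5874, -0.1985, 0.095]
tool_rot: [0.577, 0.817, -0.0, -0.0]
wrist_force: [-0.2, -0.2, -2.8]
finger_gap: 0.128
grip_force: 59.1
```

```bash
python3 - <<'E'
from h import *
a=cv2.resize(cams.get_image("top")[170:250,250:350,::-1],None,fx=4,fy=4,interpolation=2)
b=cv2.resize(cams.get_image("side")[130:240,240:340,::-1],None,fx=4,fy=4,interpolation=2)
o=np.zeros((440,800,3),'u1');o[:320,:400]=a;o[:,400:]=b
cv2.imwrite("pics/c3.png",o);st()
E
```

```text
3.92 tcp [ 586.8 -198.2   93.6] q [ 5.773e-01  8.165e-01 -3.000e-04 -1.400e-03] F [ 0.5  0.2 -1.9] M [-0.08 -0.05  0.03] gap 0.126 grip 59.045162200927734
```

View pics/c3.png

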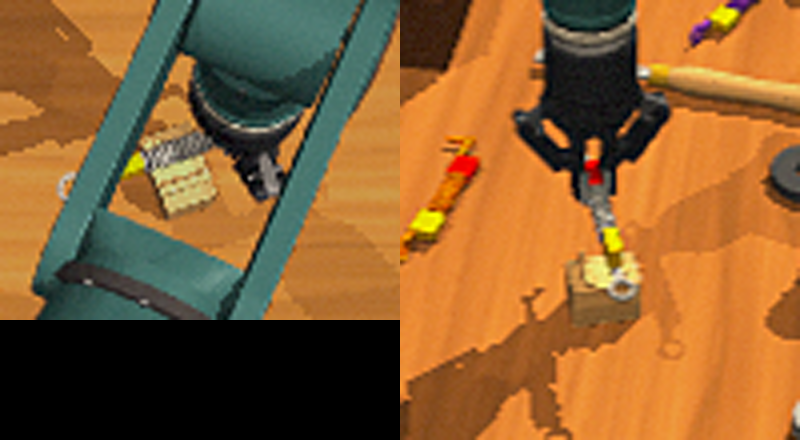

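The spring hangs from the gripper with its eye at top (266.6,216.4) and side (295.4,201.6).

```bash
python3 - <<'E'
from h import *
e=tri((266.6,216.4),(295.4,201.6));print(e,e-1e3*state()["tcp_pos"])
d=e[:2]-1e3*state()["tcp_pos"][:2];print(np.hypot(*d),np.degrees(np.arctan2(d[1],d[0])))
for z in(.10,.11,.12):print(onz("top",(266.6,216.4),z),onz("side",(295.4,201.6),z))
E
```

```text
[546.8720899  -81.02763825 107.74688943] [-39.90210848 117.17333671  14.10481329]
123.78113385205315 108.8057187183996
[547.94142982 -80.84876946 100.        ] [548.26862254 -88.71497629 100.        ]
[546.20827807 -81.07140628 110.        ] [546.81705992 -78.85971903 110.        ]
[544.47512632 -81.29404311 120.        ] [545.3654973  -69.00446177 120.        ]
```

>>> {"op": "carry_out", "data": {
  "targets": "0 20 5 0 0 -0.03; 0 60 5 0 0 -0.06; 0 105 5 0 0 -0.1; 0 150 5 0 0 -0.15; -2 195 5 0 0 -0.2; -4 240 5 0 0 -0.25; -6 280 5 0 0 -0.285; -6 305 0 0 0 -0.285; -6 316 0 0 0 -0.285; -6 316 0 0 0 -0.285; -6 316 0 0 0 -0.285"
}}

```text
time: 5.3
tcp_pos: [0.5818, 0.1162, 0.0952]
tool_rot: [0.688, 0.726, -0.0, 0.0]
wrist_force: [0.2, 0.1, -1.8]
finger_gap: 0.132
grip_force: 59.0
```

```bash
python3 - <<'E'
from h import *
st()
a=cv2.resize(cams.get_image("top")[175:245,130:240,::-1],None,fx=4,fy=4,interpolation=2)
b=cv2.resize(cams.get_image("side")[215:335,230:320,::-1],None,fx=4,fy=4,interpolation=2)
o=np.zeros((480,800,3),'u1');o[:280,:440]=a;o[:,440:]=b
cv2.imwrite("pics/c4.png",o);st()
E
```

```text
5.3 tcp [581.8 116.2  95.2] q [ 6.878e-01  7.259e-01 -3.000e-04  2.000e-04] F [ 0.2  0.1 -1.8] M [-0.1  -0.03 -0.03] gap 0.132 grip 58.98044228553772
5.4 tcp [581.9 116.2  95.4] q [ 6.879e-01  7.258e-01 -0.000e+00  2.000e-04] F [ 0.1 -1.3 -2.1] M [-0.05 -0.01 -0.01] gap 0.132 grip 58.98025095462799
```

View pics/c4.png

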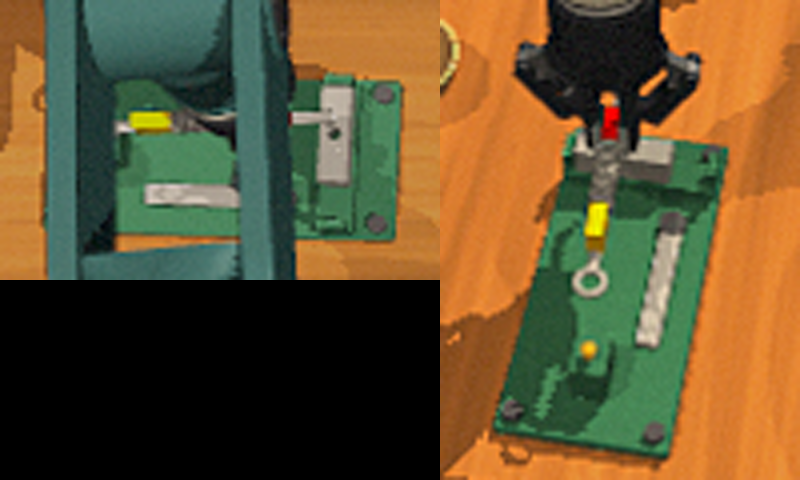

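Top view shows the strap tip at full-frame (213.9,204.1) and the hole at (213.1,207.9). Side view shows the eye at (267,284.5) and the post at (276.5,302.3), and the spring is level.

```bash
python3 - <<'E'
from h import *
np.set_printoptions(suppress=True,precision=1)
S=lambda x,y:(230+(x-440)/4-.4,215+y/4-.4)
T=lambda x,y:(130+x/4-.4,175+y/4-.4)
print("hook end",onz("top",T(337,118),.114),"yel top",onz("top",T(150,122),.126), "hole",onz("top",T(334,133),.05),"post s",onz("side",S(588,350),.062))
print("eye s",onz("side",S(590,279),.114),"yel s",onz("side",S(598,215),.126), "strap line",onz("top",T(305,118),.114))
E
```

```text
hook end [580.2  68.4 114. ] yel top [574.5 198.6 126. ] hole [581.7  79.4  50. ] post s [576.3 263.2  62. ]
eye s [576.4 240.5 114. ] yel s [578.5 197.2 126. ] strap line [580.1  91.1 114. ]
```

>>> {"op": "carry_out", "data": {
  "targets": "1 2 -10 0 0 0; 1 2 -20 0 0 0; 1 2 -28 0 0 0; 1 2 -32 0 0 0; 1 2 -32 0 0 0; 1 2 -32 0 0 0"
}}

```text
time: 6.15
tcp_pos: [0.5823, 0.1192, 0.0631]
tool_rot: [0.687, 0.726, -0.001, -0.0]
wrist_force: [-0.8, -0.9, -3.7]
finger_gap: 0.133
grip_force: 58.8
```

>>> {"op": "carry_out", "data": {
  "targets": "0 0 -0.5 0 0 0; 0 0 -1 0 0 0; 0 0 -1 0 0 0"
}}

```text
time: 6.52
tcp_pos: [0.5825, 0.1193, 0.0626]
tool_rot: [0.687, 0.726, -0.0, -0.0]
wrist_force: [-4.4, -0.8, 0.0]
finger_gap: 0.131
grip_force: 59.2
```

>>> {"op": "carry_out", "data": {
  "targets": "0 0 -0.5 0 0 0; 0 0 -1 0 0 0; 0 0 -1 0 0 0"
}}

```text
time: 6.9
tcp_pos: [0.5825, 0.1193, 0.0615]
tool_rot: [0.687, 0.726, -0.0, -0.0]
wrist_force: [-5.4, -2.5, 0.8]
finger_gap: 0.132
grip_force: 59.5
```

>>> {"op": "carry_out", "data": {
  "targets": "0 0 -0.5 0 0 0; 0 0 -1 0 0 0; 0 0 -1 0 0 0"
}}

```text
time: 7.28
tcp_pos: [0.5824, 0.1192, 0.0603]
tool_rot: [0.687, 0.726, -0.0, -0.0]
wrist_force: [-3.7, -1.2, 0.5]
finger_gap: 0.127
grip_force: 59.5
```

>>> {"op": "carry_out", "data": {
  "targets": "-0.5 0 0 0 0 0; -1 0.4 0 0 0 0; -1 0.4 0 0 0 0"
}}

```text
time: 7.65
tcp_pos: [0.5821, 0.1194, 0.0603]
tool_rot: [0.687, 0.726, 0.0, 0.001]
wrist_force: [-2.1, -3.2, -1.3]
finger_gap: 0.131
grip_force: 59.2
```

>>> {"op": "carry_out", "data": {
  "targets": "0 0 -0.5 0 0 0; 0 0 -1 0 0 0; 0 0 -1 0 0 0"
}}

```text
time: 8.02
tcp_pos: [0.5819, 0.1196, 0.0595]
tool_rot: [0.687, 0.726, 0.0, 0.0]
wrist_force: [-3.2, -2.6, 1.2]
finger_gap: 0.125
grip_force: 59.3
```

>>> {"op": "carry_out", "data": {
  "targets": "0 0 -0.5 0 0 0; 0 0 -1 0 0 0; 0 0 -1 0 0 0"
}}

```text
time: 8.4
tcp_pos: [0.5817, 0.1198, 0.0583]
tool_rot: [0.687, 0.726, 0.0, -0.0]
wrist_force: [-3.0, -2.6, 0.3]
finger_gap: 0.128
grip_force: 59.4
```

```bash
python3 - <<'E'
from h import *
a=cv2.resize(cams.get_image("top")[195:220,190:230,::-1],None,fx=10,fy=10,interpolation=2)
b=cv2.resize(cams.get_image("side")[235:315,240:300,::-1],None,fx=6,fy=6,interpolation=2)
o=np.zeros((480,800,3),'u1');o[:250,:400]=a;o[:,440:]=b
cv2.imwrite("pics/c5.png",o);st()
E
```

```text
8.5 tcp [581.7 119.8  58.3] q [ 0.6874  0.7263 -0.     -0.    ] F [-2.9 -3.3  0.5] M [-0.77  0.5  -0.14] gap 0.129 grip 59.36196148395538
```

View pics/c5.png

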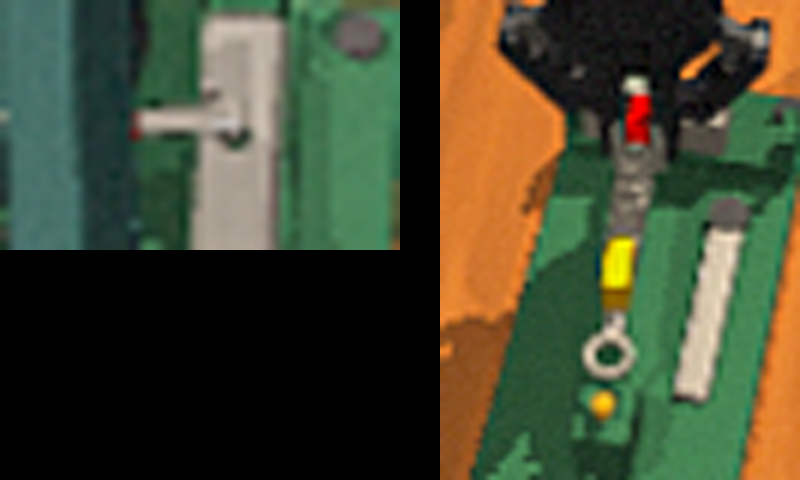

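The strap lies nearly over the hole: the lower rim is still visible at top full-frame (213,208), and the eye is at side (267.8,293.4). I'll check the tilt and the lateral offset.

```bash
python3 - <<'E'
from h import *
np.set_printoptions(suppress=True,precision=1)
for z in(.055,.06,.065,.07,.075):print(z,"eye",onz("side",(267.8,293.4),z),"yel(top near mid)",onz("side",(240+179/6-.4,235+262/6-.4),z+.009))
for z in(.07,.075,.08):print("strap top",onz("top",(190+21-.4,195+12-.4),z),"end",onz("top",(190+23.8-.4,195+12.2-.4),z))
print("hole lower edge",onz("top",(190+23.6-.4,195+14.8-.4),.05))
E
```

```text
0.055 eye [579.4 231.4  55. ] yel(top near mid) [582.6 187.3  64. ]
0.06 eye [578.5 234.5  60. ] yel(top near mid) [581.7 190.6  69. ]
0.065 eye [577.7 237.6  65. ] yel(top near mid) [580.8 193.9  74. ]
0.07 eye [576.8 240.6  70. ] yel(top near mid) [579.9 197.3  79. ]
0.075 eye [576.  243.7  75. ] yel(top near mid) [579.1 200.6  84. ]
strap top [581.6  84.   70. ] end [581.   75.8  70. ]
strap top [580.6  83.2  75. ] end [580.  75.  75.]
strap top [579.6  82.5  80. ] end [579.1  74.3  80. ]
hole lower edge [577.1  79.   50. ]
```

>>> {"op": "carry_out", "data": {
  "targets": "-0.5 -0.5 0 0 0 0; -1 -1 0 0 0 0; -1 -1 0 0 0 0"
}}

```text
time: 8.88
tcp_pos: [0.5811, 0.1195, 0.0582]
tool_rot: [0.687, 0.726, 0.001, -0.0]
wrist_force: [0.6, -0.1, -2.8]
finger_gap: 0.128
grip_force: 58.9
```

>>> {"op": "carry_out", "data": {
  "targets": "0 0 -0.7 0 0 0; 0 0 -1.5 0 0 0; 0 0 -1.5 0 0 0"
}}

```text
time: 9.25
tcp_pos: [0.5807, 0.1189, 0.0566]
tool_rot: [0.687, 0.726, 0.0, -0.0]
wrist_force: [0.3, 0.5, -2.2]
finger_gap: 0.127
grip_force: 58.9
```

Free of the walls and only carrying the weight, so the pin is in the hole. I'll go on down.

>>> {"op": "carry_out", "data": {
  "targets": "0 0 -1 0 0 0; 0 0 -2 0 0 0; 0 0 -3 0 0 0; 0 0 -3 0 0 0"
}}

```text
time: 9.75
tcp_pos: [0.5806, 0.1188, 0.0537]
tool_rot: [0.687, 0.726, -0.0, -0.0]
wrist_force: [-0.1, -0.2, -1.5]
finger_gap: 0.133
grip_force: 58.9
```

>>> {"op": "carry_out", "data": {
  "targets": "0 0 -1 0 0 0; 0 0 -2 0 0 0; 0 0 -3 0 0 0; 0 0 -3 0 0 0"
}}

```text
time: 10.25
tcp_pos: [0.5806, 0.1188, 0.0507]
tool_rot: [0.687, 0.726, -0.0, -0.0]
wrist_force: [0.0, -0.2, -1.0]
finger_gap: 0.128
grip_force: 58.9
```

>>> {"op": "carry_out", "data": {
  "targets": "0 0 -1 0 0 0; 0 0 -2 0 0 0; 0 0 -3 0 0 0; 0 0 -3 0 0 0"
}}

```text
time: 10.75
tcp_pos: [0.5806, 0.1188, 0.0477]
tool_rot: [0.687, 0.726, -0.0, -0.0]
wrist_force: [-0.2, 0.4, -2.9]
finger_gap: 0.131
grip_force: 58.9
```

>>> {"op": "carry_out", "data": {
  "targets": "0 0 -1 0 0 0; 0 0 -2 0 0 0; 0 0 -2 0 0 0"
}}

```text
time: 11.12
tcp_pos: [0.5806, 0.1188, 0.0457]
tool_rot: [0.687, 0.726, -0.0, -0.0]
wrist_force: [0.3, -0.4, -1.9]
finger_gap: 0.132
grip_force: 58.9
```

>>> {"op": "carry_out", "data": {
  "targets": "0 0 -0.5 0 0 0; 0 0 -1 0 0 0; 0 0 -1 0 0 0"
}}

```text
time: 11.5
tcp_pos: [0.5807, 0.1187, 0.0448]
tool_rot: [0.687, 0.726, -0.0, 0.0]
wrist_force: [-0.1, 0.4, -1.4]
finger_gap: 0.13
grip_force: 58.9
```

>>> {"op": "carry_out", "data": {
  "targets": "0 0 -0.5 0 0 0; 0 0 -1 0 0 0; 0 0 -1 0 0 0"
}}

```text
time: 11.88
tcp_pos: [0.5808, 0.1188, 0.0439]
tool_rot: [0.687, 0.726, 0.0, 0.0]
wrist_force: [-0.2, 0.4, -0.8]
finger_gap: 0.132
grip_force: 59.1
```

>>> {"op": "carry_out", "data": {
  "targets": "0 0 -0.5 0 0 0; 0 0 -1 0 0 0; 0 0 -1 0 0 0"
}}

```text
time: 12.25
tcp_pos: [0.5808, 0.1188, 0.0438]
tool_rot: [0.687, 0.726, 0.0, 0.0]
wrist_force: [-3.6, -0.7, 4.3]
finger_gap: 0.127
grip_force: 59.8
```

>>> {"op": "carry_out", "data": {
  "targets": "0 0 0.5 0 0 0; 0 0 0.5 0 0 0"
}}

```text
time: 12.5
tcp_pos: [0.5808, 0.1188, 0.0438]
tool_rot: [0.687, 0.726, 0.0, 0.0]
wrist_force: [-3.5, -0.5, 4.8]
finger_gap: 0.132
grip_force: 59.8
```

>>> {"op": "carry_out", "data": {
  "targets": "0 0 0 0 0 0; 0 0 0 0 0 0; 0 0 0 0 0 0; 0 0 0 0 0 0; 0 0 15 0 0 0; 0 0 35 0 0 0; 0 0 55 0 0 0; -2 40 55 0 0 0; -4 80 55 0 0 0; -4 84 55 0 0 0; -4 84 55 0 0 0; -4 84 55 0 0 0",
  "hand": 0.6
}}

```text
time: 14.0
tcp_pos: [0.577, 0.2017, 0.0986]
tool_rot: [0.688, 0.726, -0.0, 0.0]
wrist_force: [-0.0, -1.8, 0.5]
finger_gap: 0.6
grip_force: 0.0
```

```bash
python3 - <<'E'
from h import *
a=cv2.resize(cams.get_image("top")[190:230,135:235,::-1],None,fx=8,fy=7,interpolation=2)
b=cv2.resize(cams.get_image("side")[240:320,240:300,::-1],None,fx=4,fy=4,interpolation=2)
o=np.zeros((600,800,3),'u1');o[:280]=a;o[280:,:240]=b
cv2.imwrite("pics/c6.png",o);st()
E
```

```text
14.1 tcp [576.9 201.7  98.5] q [ 6.879e-01  7.258e-01 -0.000e+00  1.000e-04] F [-0.1  0.   0.1] M [-0.03  0.02  0.02] gap 0.596 grip 0.0
```

View pics/c6.png

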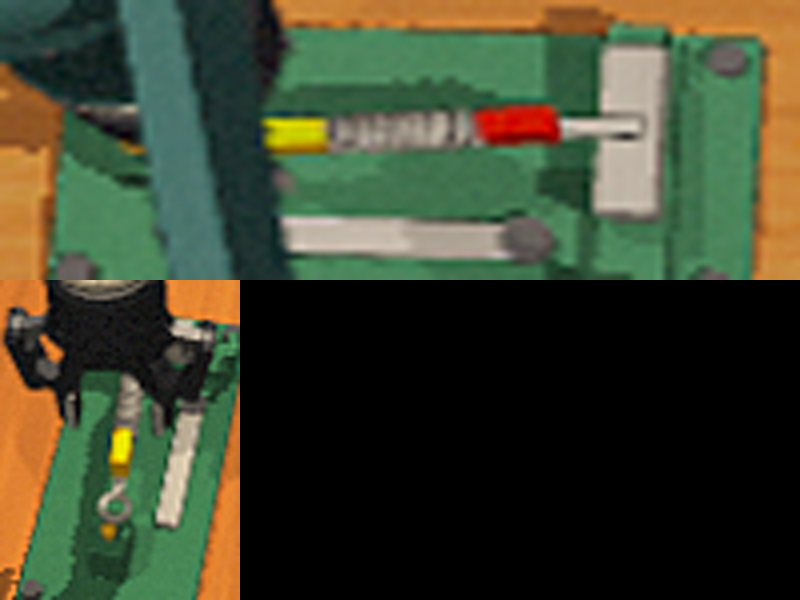

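The hook is home with the strap flat on the shoe, and the spring is level with its eye resting on the boss just short of the post. The fingers straddle the yellow block, so I'll grip it.

>>> {"op": "carry_out", "data": {
  "targets": "0 0 -25 0 0 0; 0 0 -45 0 0 0; 0 0 -54 0 0 0; 0 0 -54 0 0 0"
}}

```text
time: 14.6
tcp_pos: [0.5761, 0.2024, 0.0432]
tool_rot: [0.687, 0.726, -0.001, -0.001]
wrist_force: [0.6, 0.5, 1.2]
finger_gap: 0.603
grip_force: 0.0
```

>>> {"op": "carry_out", "data": {
  "targets": "0 0 0 0 0 0; 0 0 0 0 0 0; 0 0 0 0 0 0; 0 0 0 0 0 0; 0 0 0 0 0 0; 0 0 0 0 0 0",
  "hand": 0,
  "newtons": 80
}}

```text
time: 15.35
tcp_pos: [0.5775, 0.203, 0.0456]
tool_rot: [0.687, 0.726, 0.001, 0.001]
wrist_force: [0.3, 0.8, 5.8]
finger_gap: 0.125
grip_force: 79.7
```

>>> {"op": "carry_out", "data": {
  "targets": "0 0 3 0.02 0 0; 0 0 6 0.045 0 0; 0 0 9 0.07 0 0; 0 0 12 0.1 0 0; 0 0 12 0.1 0 0; 0 0 12 0.1 0 0"
}}

```text
time: 16.1
tcp_pos: [0.5769, 0.202, 0.0566]
tool_rot: [0.687, 0.725, 0.036, -0.034]
wrist_force: [0.3, -1.5, 4.8]
finger_gap: 0.125
grip_force: 79.7
```

>>> {"op": "carry_out", "data": {
  "targets": "0 2 0 0 0 0; 0 4 0 0 0 0; 0 6 0 0 0 0; 0 8 0 0 0 0; 0 10 0 0 0 0; 0 10 0 0 0 0; 0 10 0 0 0 0"
}}

```text
time: 16.98
tcp_pos: [0.5764, 0.2107, 0.0552]
tool_rot: [0.687, 0.725, 0.034, -0.033]
wrist_force: [0.6, -6.6, 2.1]
finger_gap: 0.127
grip_force: 79.6
```

>>> {"op": "carry_out", "data": {
  "targets": "0 2 1.5 0 0 0; -0.3 4 3 0 0 0; -0.4 6 3 0 0 0; -0.4 8 3 0 0 0; -0.5 10 3 0 0 0; -0.5 10 3 0 0 0; -0.5 10 3 0 0 0"
}}

```text
time: 17.85
tcp_pos: [0.5753, 0.2192, 0.0565]
tool_rot: [0.687, 0.725, 0.032, -0.033]
wrist_force: [2.6, -10.9, -0.8]
finger_gap: 0.123
grip_force: 79.0
```

```bash
python3 - <<'E'
from h import *
a=cv2.resize(cams.get_image("top")[190:230,135:235,::-1],None,fx=6,fy=6,interpolation=2)
b=cv2.resize(cams.get_image("side")[270:310,245:295,::-1],None,fx=8,fy=8,interpolation=2)
o=np.zeros((560,600,3),'u1');o[:240]=a;o[240:,:400]=b
cv2.imwrite("pics/c7.png",o);st()
E
```

```text
17.95 tcp [575.3 219.2  56.5] q [ 0.687   0.7252  0.0325 -0.0332] F [  1.8 -10.3  -1.5] M [-2.05 -0.39  0.16] gap 0.122 grip 78.95021438598633
```

View pics/c7.png

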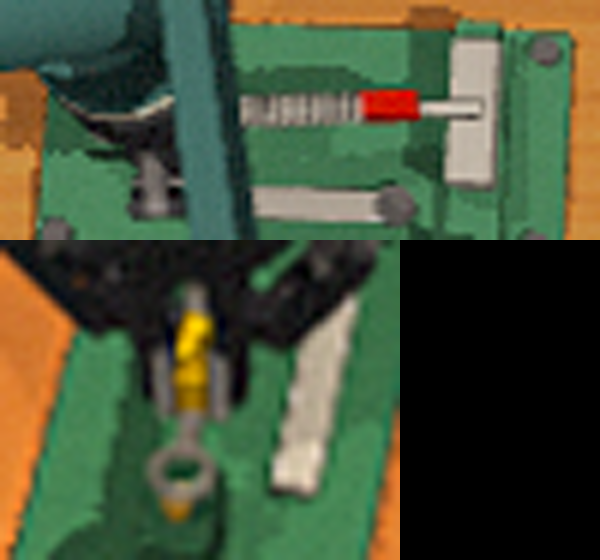

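The eye (side 267.5,298.4) is raised and still a little short of the post head (266.7,302.5); the hook is still home.

```bash
python3 - <<'E'
from h import *
np.set_printoptions(suppress=True,precision=1)
for z in(.064,.067,.07):print(z,"eye",onz("side",(267.5,298.4),z))
print("post",onz("side",(266.6,302.3),.061))
E
```

```text
0.064 eye [575.7 252.7  64. ]
0.067 eye [575.2 254.5  67. ]
0.07 eye [574.7 256.3  70. ]
post [576.3 263.3  61. ]
```

>>> {"op": "carry_out", "data": {
  "targets": "0.3 1 1 0 0 0; 0.5 2 2 0 0 0; 0.8 3.5 2 0 0 0; 1 5 2 0 0 0; 1 5 2 0 0 0; 1 5 2 0 0 0"
}}

```text
time: 18.7
tcp_pos: [0.5755, 0.2234, 0.0572]
tool_rot: [0.687, 0.725, 0.031, -0.034]
wrist_force: [0.7, -12.2, -3.5]
finger_gap: 0.129
grip_force: 78.7
```

```bash
python3 - <<'E'
from h import *
b=cv2.resize(cams.get_image("side")[285:312,250:285,::-1],None,fx=20,fy=20,interpolation=2)
cv2.imwrite("pics/c8.png",b);st()
E
```

```text
18.75 tcp [575.5 223.4  57.2] q [ 0.6872  0.725   0.031  -0.0337] F [  1.6 -12.3  -3.4] M [-2.08 -0.25  0.01] gap 0.125 grip 78.67396831512451
```

View pics/c8.png

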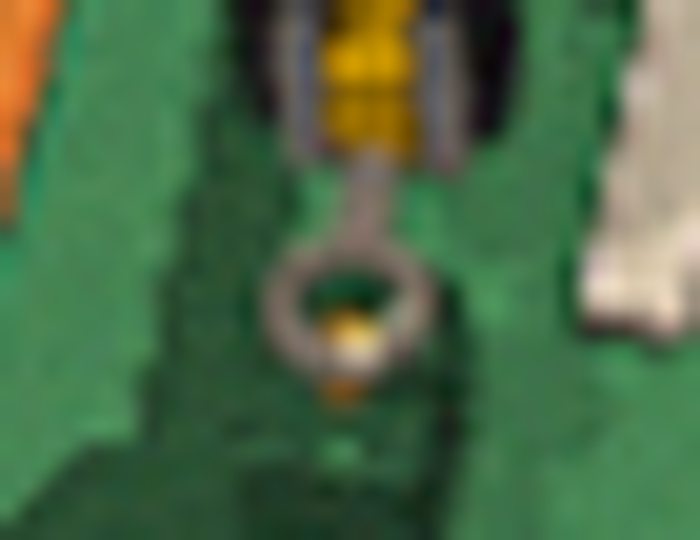

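Through the eye (centre at side 267.1,299.6) the head shows in the lower half, so it needs about 3 mm more pull, giving a stretch of roughly 22 mm.

>>> {"op": "carry_out", "data": {
  "targets": "0 1 0 0 0 0; 0 2 0 0 0 0; 0 3 0 0 0 0; 0 3 0 0 0 0; 0 3 0 0 0 0"
}}

```text
time: 19.38
tcp_pos: [0.5754, 0.2258, 0.0571]
tool_rot: [0.687, 0.725, 0.03, -0.033]
wrist_force: [1.3, -12.8, -3.5]
finger_gap: 0.126
grip_force: 78.7
```

>>> {"op": "carry_out", "data": {
  "targets": "0 0 -1 0 0 0; 0 0 -2 0 0 0; 0 0 -3 0 0 0; 0 0 -3 0 0 0"
}}

```text
time: 19.88
tcp_pos: [0.5758, 0.2256, 0.0554]
tool_rot: [0.687, 0.725, 0.031, -0.033]
wrist_force: [1.7, -13.7, 1.3]
finger_gap: 0.127
grip_force: 79.4
```

>>> {"op": "carry_out", "data": {
  "targets": "0 0 -1 -0.01 0 0; 0 0 -2 -0.02 0 0; 0 0 -2 -0.02 0 0"
}}

```text
time: 20.25
tcp_pos: [0.5757, 0.2259, 0.0531]
tool_rot: [0.687, 0.725, 0.023, -0.026]
wrist_force: [-0.1, -13.1, -0.6]
finger_gap: 0.13
grip_force: 79.2
```

>>> {"op": "carry_out", "data": {
  "targets": "0 0 -1 -0.01 0 0; 0 0 -2 -0.02 0 0; 0 0 -2 -0.02 0 0"
}}

```text
time: 20.62
tcp_pos: [0.5755, 0.226, 0.0508]
tool_rot: [0.688, 0.726, 0.016, -0.019]
wrist_force: [1.1, -13.3, -1.3]
finger_gap: 0.132
grip_force: 79.0
```

>>> {"op": "carry_out", "data": {
  "targets": "0 0 -1 -0.01 0 0; 0 0 -2 -0.02 0 0; 0 0 -2 -0.02 0 0"
}}

```text
time: 21.0
tcp_pos: [0.5753, 0.2261, 0.0485]
tool_rot: [0.688, 0.726, 0.009, -0.013]
wrist_force: [0.5, -14.2, -2.5]
finger_gap: 0.123
grip_force: 78.8
```

>>> {"op": "carry_out", "data": {
  "targets": "0 0 -1 -0.01 0 0; 0 0 -2 -0.02 0 0; 0 0 -2 -0.02 0 0"
}}

```text
time: 21.38
tcp_pos: [0.5752, 0.2262, 0.0462]
tool_rot: [0.688, 0.726, 0.001, -0.006]
wrist_force: [0.7, -13.6, -3.8]
finger_gap: 0.123
grip_force: 78.6
```

>>> {"op": "carry_out", "data": {
  "targets": "0 0 -0.5 0 0 0; 0 0 -1.5 0 0 0; 0 0 -1.5 0 0 0"
}}

```text
time: 21.75
tcp_pos: [0.5753, 0.2261, 0.0458]
tool_rot: [0.688, 0.726, 0.002, -0.006]
wrist_force: [-0.2, -14.2, 0.3]
finger_gap: 0.123
grip_force: 79.2
```

Contact with the boss at the expected height. I'll ease back to let the post take the pull.

>>> {"op": "carry_out", "data": {
  "targets": "0 -1 0 0 0 0; 0 -2 0 0 0 0; 0 -3 0 0 0 0; 0 -3 0 0 0 0"
}}

```text
time: 22.25
tcp_pos: [0.5756, 0.2235, 0.0458]
tool_rot: [0.688, 0.726, 0.002, -0.006]
wrist_force: [0.7, -11.5, -0.6]
finger_gap: 0.121
grip_force: 79.0
```

>>> {"op": "carry_out", "data": {
  "targets": "0 -1 0 0 0 0; 0 -2 0 0 0 0; 0 -3 0 0 0 0; 0 -3 0 0 0 0"
}}

```text
time: 22.75
tcp_pos: [0.5756, 0.221, 0.0459]
tool_rot: [0.688, 0.726, 0.003, -0.006]
wrist_force: [0.4, -10.5, -2.1]
finger_gap: 0.125
grip_force: 79.0
```

>>> {"op": "carry_out", "data": {
  "targets": "0 -1 0 0 0 0; 0 -2 0 0 0 0; 0 -2 0 0 0 0; 0 -2 0 0 0 0"
}}

```text
time: 23.25
tcp_pos: [0.5756, 0.2207, 0.0459]
tool_rot: [0.688, 0.726, 0.004, -0.007]
wrist_force: [0.9, -6.8, -1.3]
finger_gap: 0.125
grip_force: 78.9
```

>>> {"op": "carry_out", "data": {
  "targets": "0 -1 0 0 0 0; 0 -2 0 0 0 0; 0 -2 0 0 0 0; 0 -2 0 0 0 0"
}}

```text
time: 23.75
tcp_pos: [0.5756, 0.2205, 0.0469]
tool_rot: [0.687, 0.726, 0.005, -0.008]
wrist_force: [-0.5, -4.0, -8.9]
finger_gap: 0.128
grip_force: 77.9
```

The post now stops the eye and the head holds it down, so it is seated. I'll release.

>>> {"op": "carry_out", "data": {
  "targets": "0 0 -1 0 0 0; 0 0 -1 0 0 0"
}}

```text
time: 24.0
tcp_pos: [0.5756, 0.2206, 0.047]
tool_rot: [0.687, 0.726, 0.006, -0.008]
wrist_force: [-2.7, -3.7, -5.7]
finger_gap: 0.126
grip_force: 78.2
```

>>> {"op": "carry_out", "data": {
  "targets": "0 0 0 0 0 0; 0 0 0 0 0 0; 0 0 0 0 0 0; 0 0 0 0 0 0; 0 0 15 0 0 0; 0 0 35 0 0 0; 0 0 60 0 0 0; 0 0 110 0 0 0; 0 -50 150 0 0 0; 0 -110 150 0 0 0; 0 -170 150 0 0 0; 0 -230 150 0 0 0",
  "hand": 0.6
}}

```text
time: 25.5
tcp_pos: [0.5775, -0.011, 0.2004]
tool_rot: [0.687, 0.726, 0.008, -0.005]
wrist_force: [1.0, -0.4, 0.7]
finger_gap: 0.601
grip_force: 0.0
```

>>> {"op": "carry_out", "data": {
  "targets": "0 -60 0 0 0 0; 0 -120 0 0 0 0; 0 -120 0 0 0 0"
}}

```text
time: 25.88
tcp_pos: [0.5771, -0.1338, 0.1996]
tool_rot: [0.69, 0.724, 0.007, -0.005]
wrist_force: [-0.2, 0.8, 0.2]
finger_gap: 0.601
grip_force: 0.0
```

```bash
python3 - <<'E'
from h import *
a=cv2.resize(cams.get_image("top")[190:230,135:235,::-1],None,fx=7,fy=7,interpolation=2)
b=cv2.resize(cams.get_image("side")[240:320,240:300,::-1],None,fx=4,fy=4,interpolation=2)
c=cv2.resize(cams.get_image("side")[285:312,250:285,::-1],None,fx=11,fy=11,interpolation=2)
o=np.zeros((600,700,3),'u1');o[:280]=a;o[280:,:240]=b;o[280:577,260:645]=c
cv2.imwrite("pics/c9.png",o);st()
E
```

```text
26.02 tcp [ 577.5 -128.8  199.1] q [ 0.6873  0.7263  0.008  -0.0063] F [0.1 0.5 0.2] M [-0.05  0.05 -0.01] gap 0.595 grip 0.0
```

My ten pictures are used up, so I'll check numerically: yellow and red block centroids in the top image against the seated geometry.

```bash
python3 - <<'E'
from h import *
np.set_printoptions(suppress=True,precision=1)
t=cams.get_image("top");s=cams.get_image("side")
def blobs(im,n,z,box):
    y0,y1,x0,x1=box;h=cv2.cvtColor(im[y0:y1,x0:x1],cv2.COLOR_RGB2HSV)
    for k,lo,hi in(("yellow",(24,190,120),(34,255,255)),("red",(0,200,100),(8,255,255)),("brass",(15,130,100),(24,255,255))):
        m=cv2.inRange(h,lo,hi);N,_,st_,c=cv2.connectedComponentsWithStats(m)
        for i in range(1,N):
            if st_[i,4]>3:print(n,k,st_[i],onz(n,c[i]+[x0,y0],.062 if k=="brass" else .074))
blobs(t,"top",0,(195,225,145,225));blobs(s,"side",0,(242,318,255,292))
print(t[208:214,147:160].tolist()and cv2.cvtColor(t[206:215,148:172],cv2.COLOR_RGB2GRAY))
E
```

```text
top yellow [15 12  9  3 21] [575.9 219.6  74. ]
top red [49 10 10  5 46] [579.6 117.7  74. ]
top brass [ 5 13  4  4 11] [573.4 260.6  62. ]
top brass [15 12 10  4 40] [576.9 222.   62. ]
side red [16 12  6  8 32] [582.7 120.   74. ]
side brass [ 5 14  1  4  4] [623.9 117.8  62. ]
side brass [11 39  6 13 57] [579.7 215.1  62. ]
side brass [10 59  4  3 10] [576.7 262.4  62. ]
[[ 81  62  62  58  52  56  65  51  69  72  65  71  65  53  61  73  71  68
   55  69  82  86  72  81]
 [ 74  78  82 103 147 145 150 130  83  84  79  77 111 157 155 152 155 153
  151 148 147 117  51  82]
 [ 81  81  99 129 108  60  60 114 126  62  77  65  96 150 146 145 147 148
  143 145 145 123  73 123]
 [ 49  85 111 132 113  89  72  65 114 150 153 141 121 152 147 148 148 151
  154 153 152 128  71  95]
 [ 71  87 117 131 116  88  61  85 118 136 140 131 119 130 110 108 100  98
   90  82  84  80  70  81]
 [ 79  87 129 115  98  68  50  81 121 103  90  86  66  54  66  67  63  63
   62  68  64  67  54  67]
 [ 72  84 114 136  61  53  61 109 115  47  57  47  14  20  55  87 100 110
  123 122 122 124 123 119]
 [ 75  79  87 118 146 155 146 109  44  59  64  61  24  19  72 107 100 101
  111 120 116 118 118 116]
 [ 76  82  82  81  62  53  58  60  60  70  82  54  21   8  68 106 100 101
   99 106 120 116 115 118]]
```

```bash
python3 -c "
from plant import env
print(env.sign_off())"
```

```text
the job is handed in; nothing more can be done
None
```

The job is handed in at about 26 s: the hook is fully home in the shoe's hole, and the eye is over the brass post under its head with the spring still stretched about 16–18 mm and the gripper clear. The stretch peaked at about 23–24 mm by the pull force; the last check was by blob positions in the top image, since my ten pictures were used.

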